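Fit a projector lamp and drop the lamp housing home with its cam lever

TASK

The slide projector's lamp housing stands raised for a lamp change. Stand the frosted halogen lamp upright, fully home in the housing's socket and let go of it, then swing the side lever anticlockwise (seen from above), over the rise of its cam and on until it drops into the low notch, so that the housing sits down in its working position with the lamp still in it. Go by feel: never force the lamp or the lever, take your hand off at the end, and leave the other things on the bench alone.

Things in the scene. Friction and masses are not known exactly. Their poses are not given: they have to be found in the camera images.
- projector: Beige slide projector, fixed to the bench, 250 (its x) by 300 (its y) by 90 mm high; its flat deck is 90 mm above the bench. Origin under its centre; its -x side faces the robot. The lamp well's upright axis is at x -55, y -50 mm in this frame.
- socket_mouth (a point): Centre of the mouth of the lamp socket, on the well's upright axis: a round hole 23 mm wide, 18 mm deep, 2 mm chamfer, facing up in a flat white ceramic block 52 by 52 mm on top of the aluminium lamp housing. Its face is 117 mm above the bench at service height (now), 7 mm higher as the lever crosses the cam's crest, and 10 mm lower (107 mm) with the lever in the low notch.
- lamp_housing: The lamp housing with the ceramic socket block; about 0.8 kg and drawn down by a spring, 11 to 17 N in all, which the lever's rod carries on the cam. It slides only up and down, with the lever, and never turns. Origin at the socket mouth, z up.
- lever_root (a point): Where the lever meets the axis, at the socket mouth's height. The lever is a steel rod 6 mm thick, 6 mm below the socket face, from a collar in the housing over the sleeve's edge out to the upright grip. It turns about the axis and rises and falls with the housing. This frame turns with it: x points level along the lever to its grip, z up. At the start it points to the robot and to its left.
- lamp_well: The well's fixed steel seat on the deck, origin on the well's axis 90 mm above the bench, with the clamped steel cam sleeve, 46 mm radius, round the housing. The lever's rod slides on the sleeve's upper edge: level, up a 7 mm rise, 20 mm long (2 to 10 N at the grip, rubbing included), short crest, sheer 17 mm drop into the notch, which a solid stop closes.
- lamp_lever (a joint): Turn of the lever, rad, growing anticlockwise seen from above, 0 to 0.12 at the start. The cam sleeve is clamped in slots, so the notch differs between projectors and is found by feel: between 0.75 and 1.75, the crest 0.12 to 0.17 before it, play 0.03. Past the crest the lever runs into the notch unless held back; the stop beyond is rigid. On the level it stays put; on the rise it may slide back.
- lever_grip (a point): Middle (half-way along its free length) of the lever's black upright round grip, 16 mm in diameter; the grip reaches 18 mm above this point and 18 mm below it to the rod's middle. 115 mm from the well's axis, 129 mm above the bench at the start; it rises and falls with the housing (+7, then -10 mm), and a hard grip held at one height jams it: let it slide in the hand or follow it.
- lamp_centre (a point): Centre of the frosted halogen lamp, half-way up its axis, z to the glass. Round, 80 mm tall, 60 g: spigot 20 mm wide, 16 mm long, chamfered; white ceramic body 28 mm wide, 34 mm tall, its lower end the shoulder, 24 mm below this point; plump frosted bulb 22 mm wide, 30 mm tall. The shorter of the two lamps. Fully home, the shoulder lies on the socket face (this point 24 mm above the mouth).
- lamp_rack: Fixed wooden rack 140 (x) by 48 (y) by 22 mm high, origin under its centre, with two holes 24 mm wide at x -40 and +40 mm, each holding one lamp upright, shoulder on the rack's top: the frosted lamp and the spent one, either way round.
- spent_lamp: Burnt-out lamp in the other rack hole: the same ceramic base (28 mm), with a slim clear tube 14 mm wide; 102 mm tall in all. Origin at the foot of its spigot. To be left alone.
- lens_barrel: Chrome projection lens barrel standing on the bench, 60 mm across, 86 mm tall; origin under its centre. To be left alone.
- slide_mount0: Grey plastic slide mount lying flat, 50 by 50 by 4 mm; origin under its centre. To be left alone.
- slide_mount1: A second, equal slide mount. To be left alone.
- screwdriver: Red-handled steel screwdriver lying on the bench; origin under its middle. To be left alone.
- air_can: Compressed-air can, 52 mm across, 170 mm tall; origin under its centre. To be left alone.
- screw_dish: Shallow steel dish for screws, 90 mm across, 18 mm high; origin under its centre. To be left alone.
Mind the look-alikes: they are no part of the job. Leave any black or purple look-alike of the part that bears lamp_centre alone.

How it is judged (in metres and radians):
On the way, in this order (a step that is already met when the one before it is completed fails the run):
1. the frosted lamp stands fully home in the socket, let go, the housing still at service height (z of lamp_centre in the frame of socket_mouth between 0.02 and 0.0265 m and horizontal distance between lamp_centre and socket_mouth below 0.005 m and angle between lamp_centre's own z axis and vertical below 0.09 rad and contact force between the fingers and frosted_lamp below 0.05 N and z of socket_mouth in the frame of projector above 0.114 m), for 0.2 s.
2. the lever lifts the housing over the cam's rise (by at least 4 mm) (z of socket_mouth in the frame of projector above 0.121 m), for 0.02 s.
At the end, for the whole second after the job is handed in: The housing is down at rest with the lever in its notch (socket face under 109 mm above the bench; 107 mm when fully down), and the frosted lamp is upright (within 0.09 rad) and fully home in it (centre 20 to 26.5 mm above the socket mouth, within 5 mm of its axis) (z of lamp_centre in the frame of socket_mouth between 0.02 and 0.0265 m and horizontal distance between lamp_centre and socket_mouth below 0.005 m and angle between lamp_centre's own z axis and vertical below 0.09 rad and z of socket_mouth in the frame of projector below 0.109 m and linear speed of lamp_housing below 0.02 m/s); the robot touches nothing.
It fails at once if the lever is forced: its rod presses on the cam or its stop with more than 100 N (some 40 N on the grip) (contact force between lamp_housing and lamp_well above 100 N).
It fails at once if the lamp is forced: it presses on the housing with more than 30 N (contact force between frosted_lamp and lamp_housing above 30 N).
It fails at once if another thing on the bench is shifted by more than 25 mm (distance of any of spent_lamp, lens_barrel, slide_mount0, slide_mount1, screwdriver, air_can, screw_dish from where it was at the start of the episode above 0.025 m).
It also fails if it takes over 61 s, if anything falls off the work surface, if the arm or the gripper's body presses on something with over 40 N, if the wrist force passes 120 N, or if a joint passes its speed limit or range.

ROBOT

A 6-joint arm with a two-finger parallel gripper is mounted at the origin on the work surface. World frame = base frame: x ahead of the robot, y to its left, z up, the work surface at z = 0. Lengths are in m, angles in degrees, forces in N, time in s.
With the tool pointing down it reaches from about 0.25 to 0.725 m from the base axis. Payload 9.7 kg.
Tool frame: the origin (TCP) lies midway between the tips of the shut fingers; the grasp point (between the pads) lies 19 mm behind it (bot.pinch_z is the distance from the TCP to the grasp point, in m); z points along the fingers, y is the line along which they close (so a half turn about z gives the same grasp; the last joint's range is limited). The gripper opens to 85 mm and grips with 20 to 120 N. Pads are 22 mm wide; open, the fingers measure 114 mm over their backs; the gripper's body (76 mm by 85 mm) begins 54 mm behind the grasp point. The pads swing forward as they close: fully open they stand 13 mm farther back than shut.
Start: joints at [-72.995, 4.979, 10.078, 95.1, 0, 90], TCP at [0.161, -0.526, 0.231] pointing down, gripper open.
Joint ranges: [-179.16, 179.16], [-48.56, 103.87], [-65.8, 70.77], [-126.05, 130.52], [-82.76, 87.17], [-180, 180]. Speed limits (degrees/s): [127.2, 127.2, 147.25, 180, 180, 180].

INTERFACE

Orientations are given as [roll, pitch, yaw] about the fixed x, y, z axes, in that order (R = Rz(yaw) Ry(pitch) Rx(roll)).
In Python, from workcell import sensors, camera, camera_params, ticket, bot gives the robot as it stands.
- The arm moves only by the shell command python3 -m jog 'ROWS' [FORCE]. ROWS is JSON, a list that holds one entry, the list of rows, each a list of 5 numbers: the shift along the world's x, y, z in units of 50 mm (1.0 is 50 mm), then the turn about the world's z in units of 5 degrees (1.0 is 5 degrees), then the opening, from 0 (shut) to 1 (fully open). In form: [[[tx, ty, tz, yaw, grip], ...]]. A call has 1 to 8 rows; each row shifts and turns the commanded pose from where the row before left it; what a row does not reach is not made up. A row lasts 1/10 s, in which the tool goes at most 50 mm and 8.59 degrees, less where a joint would pass 70% of its speed; a pose out of reach is approached as far as the arm can. A call is refused whole if a number of a shift passes 1 or a number of a turn 1, either way. A call with a gripper value outside its range is refused whole. The fingers move at their own pace and stop on an object; FORCE is the grip in N (left out, the last holds). Time passes only in rows, so rows that do not move let the fingers close. It gives the time, the measured TCP pose, the force, the opening and the grip force at its end, in the units of the state.
- sensors.get_obs(): the state, without advancing time (a new reading comes with each control period).
- camera(name): name is "scene" or "side" or "wrist"; returns the picture (384x512x3 uint8, blue, green, red); there is no depth.
- camera_params(name): a dict with "fx", "fy", "cx", "cy" (pixels), "k1" (the pictures are not rectified: a ray, as slopes to the right and down, at radius r is drawn at 1 + k1 r^2 times it, then the intrinsics apply), "T" (4x4, takes a point from camera to world coordinates); the wrist camera has in their place "tool_from_camera" (4x4, takes a point from camera to tool coordinates, whose origin is the TCP and whose axes are the flange's). Camera axes: x right, y down, z forward; pixel columns grow to the right and rows downward; lengths in m; the calibration is good to about 2 mm. A picture is of the moment at which its call begins: read the wrist's pose just before it. camera_params takes no time and is no camera call.
- ticket.job_done(): hands the job in; it is judged then, once.
The state is a dict: "time": time; "q": joint angles; "qd": joint speeds; "joint_efforts": joint torques, N m; "ee_pos": TCP position; "tcp_rot": TCP orientation; "wrist_force": force on the tool from outside, world axes, zero at the start; "torque": the same for the moment, N m; "opening": finger opening in m; "grasp_force": force on a finger pad.
Only numpy, scipy, OpenCV 4.12 (cv2) and the standard library are available. Lean on these libraries where they do the work, as an engineer would, in place of code of your own. Each camera call takes 0.05 s, during which the arm holds its last target. There are 200 camera calls.

## Working session

There is one attempt and no reset: what is moved stays moved. The work goes in short steps, Python scripts to look and compute and a shell command to move; the robot and the scene stay as the last step left them, time stands still between calls to the robot, and variables do not carry over. Pictures are saved under pics/ and viewed, at most 10 in all, crops included, and the job is handed in when it is done.

```bash
mkdir -p pics; ls; python3 - <<'E'
from workcell import sensors,camera,camera_params,bot
import cv2,numpy as np
o=sensors.get_obs();print(o['time'],o['ee_pos'],o['tcp_rot'],o['wrist_force'],o['opening'],bot.pinch_z)
for n in("scene","side"):
    cv2.imwrite(f"pics/{n}0.png",camera(n)); p=camera_params(n); print(n,{k:(np.round(v,4).tolist()) for k,v in p.items()})
print(camera_params("wrist"))
E
```

```text
pics
0.0 [ 0.1607733  -0.52573601  0.2305875 ] [-1.79924464e+02 -9.67240364e-04  1.70031150e+01] [-0.5433546   0.69126472 -0.80664919] 0.08564601532304422 0.0187
scene {'fx': 477.1631, 'fy': 477.1631, 'cx': 254.0528, 'cy': 194.9457, 'k1': -0.1293, 'T': [[0.6344, 0.5885, -0.5012, 1.1624], [0.773, -0.4828, 0.4115, -0.5432], [0.0002, -0.6485, -0.7612, 1.0514], [0.0, 0.0, 0.0, 1.0]]}
side {'fx': 397.8376, 'fy': 397.8376, 'cx': 258.3281, 'cy': 189.0517, 'k1': -0.1344, 'T': [[-0.8996, -0.2405, 0.3646, 0.1812], [-0.4366, 0.4748, -0.7641, 0.7325], [0.0106, -0.8466, -0.5321, 0.6432], [0.0, 0.0, 0.0, 1.0]]}
{'fx': 283.7055103150072, 'fy': 283.7055103150072, 'cx': 256.60582921822845, 'cy': 198.4021800104099, 'k1': -0.07049054427929873, 'tool_from_camera': array([[-7.03273783e-04, -9.66074034e-01, -2.58264334e-01,
         6.46235598e-02],
       [ 9.99999711e-01, -7.53978257e-04,  9.72849618e-05,
         1.50523226e-03],
       [-2.88710168e-04, -2.58264191e-01,  9.66074285e-01,
        -1.41965196e-01],
       [ 0.00000000e+00,  0.00000000e+00,  0.00000000e+00,
         1.00000000e+00]])}
```

View pics/scene0.png

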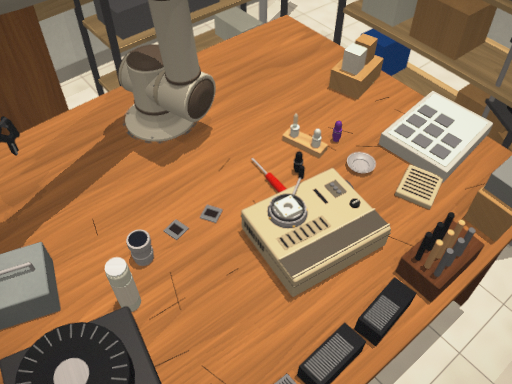

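View pics/side0.png

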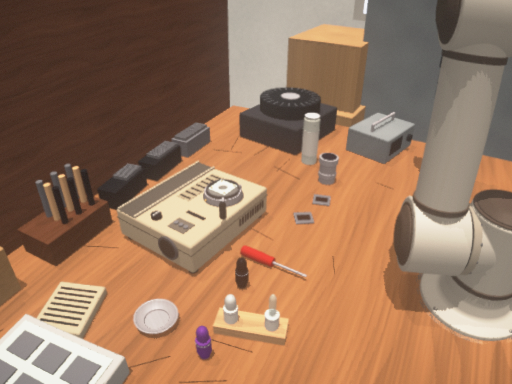

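Scene shows the projector (well at ~(289,207)), rack with frosted lamp (317,137) and slim spent lamp (294,128), and black and purple decoys. Side shows the frosted lamp at (230,305), spent one at (272,315), lever grip at (222,208). I'll enlarge them.

```bash
cat > h.py <<'E'
import numpy as np,cv2
from workcell import sensors,camera,camera_params
from scipy.spatial.transform import Rotation as Ro
def cam(n):
    p=camera_params(n)
    if 'T' in p: return p,p['T']
    o=sensors.get_obs();M=np.eye(4);M[:3,:3]=Ro.from_euler('xyz',o['tcp_rot'],degrees=True).as_matrix();M[:3,3]=o['ee_pos']
    return p,M@p['tool_from_camera']
def ray(n,uv,c=None):
    p,T=c or cam(n)
    K=np.array([[p['fx'],0,p['cx']],[0,p['fy'],p['cy']],[0,0,1]])
    q=cv2.undistortPoints(np.array([[uv]],float),K,np.array([p['k1'],0,0,0,0.]))[0,0]
    return T[:3,3],T[:3,:3]@np.array([q[0],q[1],1])
def plane(n,uv,z,c=None):
    o,d=ray(n,uv,c); return o+d*(z-o[2])/d[2]
def tri(a,b):
    (o,d),(p,e)=a,b
    s,t=np.linalg.lstsq(np.c_[d,-e],p-o,rcond=None)[0]
    return (o+s*d+p+t*e)/2,np.linalg.norm(o+s*d-p-t*e)
def pix(n,P,c=None):
    p,T=c or cam(n); q=np.linalg.inv(T)@np.r_[P,1]; x,y=q[:2]/q[2]; f=1+p['k1']*(x*x+y*y)
    return p['cx']+p['fx']*x*f,p['cy']+p['fy']*y*f
E
python3 - <<'E'
import cv2,numpy as np
a=cv2.imread('pics/scene0.png')[105:230,225:385]; b=cv2.imread('pics/side0.png')[170:350,195:305]
a=cv2.resize(a,None,fx=3.2,fy=3.2,interpolation=2);b=cv2.resize(b,None,fx=2.6,fy=2.6,interpolation=2)
im=np.zeros((470,800,3),np.uint8);im[:a.shape[0],:a.shape[1]]=a;im[:b.shape[0],514:514+b.shape[1]]=b
cv2.imwrite('pics/z.png',im)
from h import *
print(plane('scene',(289,205),.117),plane('side',(222,190),.117))
print(plane('scene',(317,140),.05),plane('side',(230,310),.05))
E
```

```text
[0.62901003 0.00915515 0.117     ] [0.61996805 0.0214465  0.117     ]
[0.45426654 0.28829047 0.05      ] [0.44675987 0.29432267 0.05      ]
```

View pics/z.png

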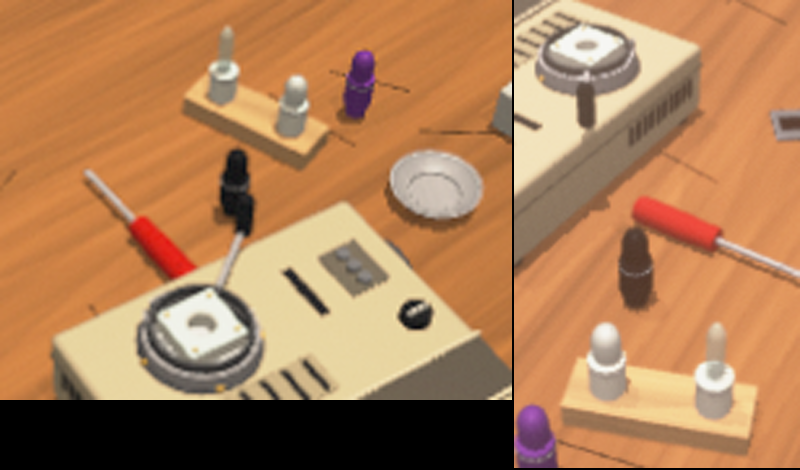

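```bash
python3 - <<'E'
from h import *
for nm,s,d,z in (('sock',(288.4,205.6),(223.1,187.3),.117),('grip',(300.9,171.9),(222.7,209.6),.129),('frost',(316.6,137.8),(230.4,308.5),.054),('spent',(295.5,125.5),(272.6,315),.06),('black',(298.5,162.5),(241.8,272.5),.04),('purple',(337,131),(203.5,342),.04)):
    P,e=tri(ray('scene',s),ray('side',d)); print(nm,P.round(4),round(e,4),plane('scene',s,z).round(4),plane('side',d,z).round(4))
E
```

```text
sock [0.6269 0.0072 0.1147] 0.003 [0.6295 0.0067 0.117 ] [0.6239 0.0093 0.117 ]
grip [0.5695 0.1046 0.1259] 0.0006 [0.5718 0.1026 0.129 ] [0.567  0.1082 0.129 ]
frost [0.4474 0.2925 0.0519] 0.0009 [0.4492 0.291  0.054 ] [0.4461 0.2937 0.054 ]
spent [0.3678 0.2759 0.0574] 0.0026 [0.3712 0.2742 0.06  ] [0.366 0.277 0.06 ]
black [0.4806 0.1853 0.0393] 0.0029 [0.4823 0.1855 0.04  ] [0.4792 0.1849 0.04  ]
purple [0.4574 0.3745 0.0407] 0.0011 [0.4574 0.3754 0.04  ] [0.4573 0.3737 0.04  ]
```

Frosted lamp found at (0.447, 0.2925), socket at (0.627, 0.008) and grip at (0.5695, 0.105). Lamp spacing of 81 mm and lever length of 113 mm both match the given sizes. Moving.

```bash
python3 -m jog '[[[0.3,0.8,0,0,0.7],[0.3,0.8,0,0,0.7],[0.3,0.8,0,0,0.7],[0.3,0.8,0,0,0.7],[0.3,0.8,0,0,0.7],[0.3,0.8,0,0,0.7],[0.3,0.8,0,0,0.7],[0.3,0.8,0,0,0.7]]]' 20; python3 -c "
from workcell import sensors;print(sensors.get_obs()['q'])"
```

```text
time: 0.9
ee_pos: [0.2809, -0.2044, 0.2311]
tcp_rot: [180.0, -0.0, 17.0]
wrist_force: [1.5, -0.8, 0.4]
opening: 0.0598
grasp_force: 0.0
[-3.60421891e+01 -2.24637951e+01 -1.39863829e+01  9.84698045e+01
  2.45546254e-03  1.26991036e+02]
```

```bash
python3 -m jog '[[[0.28,0.83,0,1,0.7],[0.28,0.83,0,1,0.7],[0.28,0.83,0,1,0.7],[0.28,0.83,0,1,0.7],[0.28,0.83,0,1,0.7],[0.28,0.83,0,1,0.7]]]' && python3 -m jog '[[[0.28,0.83,-0.2,1,0.7],[0.28,0.83,-0.2,1,0.7],[0.28,0.83,-0.2,1,0.7],[0.28,0.83,-0.2,1,0.7],[0.28,0.83,-0.2,1,0.7],[0.2,0.8,-0.2,1,0.7],[0,0,0,0,0.7]]]' && python3 - <<'E'
from h import *
c=cam('wrist');im=camera('wrist');cv2.imwrite('pics/w1.png',im)
print(pix('wrist',[.447,.2925,.086],c),pix('wrist',[.447,.2925,.056],c))
E
```

```text
time: 1.5
ee_pos: [0.3649, 0.045, 0.2312]
tcp_rot: [180.0, -0.0, 47.2]
wrist_force: [2.0, -1.2, -0.6]
opening: 0.0595
grasp_force: 0.0
time: 2.2
ee_pos: [0.4446, 0.2938, 0.168]
tcp_rot: [-179.8, 0.1, 77.4]
wrist_force: [-1.3, -1.3, -1.0]
opening: 0.0602
grasp_force: 0.0
(np.float64(259.84845935835585), np.float64(203.40975295067147)) (np.float64(259.5906303381847), np.float64(194.38964412708887))
```

View pics/w1.png

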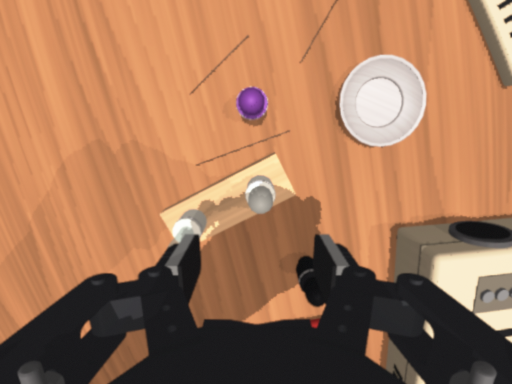

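The wrist view shows the frosted lamp at about (260,197), between the rack end and the finger gap, close to the prediction. The spent lamp is at (190,225) and the decoys are clear. Measuring the body disc.

```bash
python3 - <<'E'
from h import *
im=cv2.imread('pics/w1.png');h=cv2.cvtColor(im,cv2.COLOR_BGR2HSV)
m=(((h[...,1]<70)&(h[...,2]>90))*255).astype(np.uint8);m[:165]=0;m[225:]=0;m[:,:235]=0;m[:,290:]=0
ct=max(cv2.findContours(m,0,2)[0],key=cv2.contourArea);x,y,w,hh=cv2.boundingRect(ct);print(x,y,w,hh,cv2.contourArea(ct))
c=cam('wrist')
# body's far upper edge (rim at z=.056) and sides
u=x+w/2; print(plane('wrist',(u,y+w/2),.056,c), plane('wrist',(u,y+hh-.4*w),.075,c))
o=sensors.get_obs();print(o['ee_pos'],o['tcp_rot'])
for P in([.447,.2925,.056],[.447,.2925,.075]): print(pix('wrist',P,c))
E
```

```text
245 176 31 38 841.0
[0.44814953 0.29283413 0.056     ] [0.44699885 0.28864304 0.075     ]
[0.44430944 0.29200599 0.16918262] [-1.79856804e+02  1.44476494e-01  7.71694188e+01]
(np.float64(259.3672730742936), np.float64(192.11011925723332))
(np.float64(259.51881437665725), np.float64(197.39490065114467))
```

```bash
python3 -m jog '[[[0.06,-0.02,-0.6,0,0.7],[0,0,-0.6,0,0.7],[0,0,-0.6,0,0.7],[0,0,-0.5,0,0.7],[0,0,-0.35,0,0.7],[0,0,-0.2,0,0.7],[0,0,0,0,0.7]]]' 20 && python3 -m jog '[[[0,0,0,0,0.25],[0,0,0,0,0.25],[0,0,0,0,0.25],[0,0,0,0,0.2]]]' 25
```

```text
time: 2.95
ee_pos: [0.4473, 0.2885, 0.028]
tcp_rot: [-179.9, 0.1, 76.9]
wrist_force: [0.3, -0.5, 0.0]
opening: 0.0599
grasp_force: 0.0
time: 3.35
ee_pos: [0.4485, 0.2899, 0.0302]
tcp_rot: [179.9, -0.1, 77.0]
wrist_force: [-0.7, -1.1, 6.5]
opening: 0.0271
grasp_force: 24.9
```

```bash
python3 -m jog '[[[0,0,0.2,0,0.2],[0,0,0.5,0,0.2],[0,0,0.7,0,0.2],[0,0,0.7,0,0.2],[0,0,0.7,0,0.2],[0,0,0.5,0,0.2],[0,0,0,0,0.2]]]' && python3 - <<'E'
from h import *
cv2.imwrite('pics/sc2.png',camera('scene'));cv2.imwrite('pics/sd2.png',camera('side'))
o=sensors.get_obs();print(o['ee_pos'],o['tcp_rot'])
im=camera('wrist');c=cam('wrist')
a=cv2.imread('pics/sd2.png')
P=o['ee_pos'];print(pix('side',P),pix('scene',P))
u,v=map(int,pix('side',P));r=lambda i:cv2.resize(i,(400,400),interpolation=2)
b=cv2.imread('pics/sc2.png');s,t=map(int,pix('scene',P))
print(u,v,s,t)
cv2.imwrite('pics/z2.png',np.hstack([r(a[v-50:v+50,u-50:u+50]),r(b[t-50:t+50,s-50:s+50])]))
E
```

```text
time: 4.05
ee_pos: [0.449, 0.2903, 0.1985]
tcp_rot: [179.7, -0.3, 77.0]
wrist_force: [0.4, 0.6, -0.5]
opening: 0.0275
grasp_force: 24.7
[0.44801797 0.28972078 0.19431183] [ 1.79958334e+02 -4.47601508e-02  7.70091571e+01]
(np.float64(228.06027961300703), np.float64(251.10034665116316)) (np.float64(320.70174169839004), np.float64(101.6251856628321))
228 251 320 101
```

View pics/z2.png

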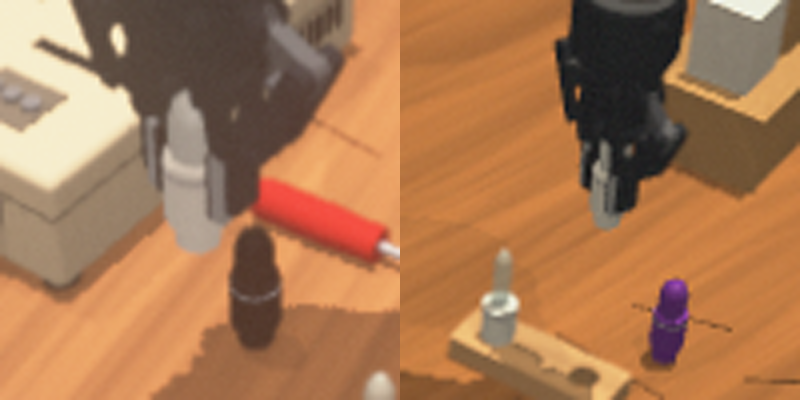

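The lamp is held between the fingers and the rack hole is empty. I'll check its uprightness in the side crop: bulb top at (273,~227), body bottom at (227,261).

```bash
python3 - <<'E'
from h import *
for n in('side','scene'):
    a=np.array(pix(n,[.448,.290,.25]));b=np.array(pix(n,[.448,.290,.17]));d=b-a;print(n,'vertical lean',np.degrees(np.arctan2(d[0],d[1])))
im=cv2.imread('pics/sd2.png')
m=(((im.min(2)>120)&(im.max(2).astype(int)-im.min(2)<45))*255).astype(np.uint8)
z=np.zeros_like(m);z[218:268,214:242]=m[218:268,214:242]
n,l,s,c=cv2.connectedComponentsWithStats(z);i=1+s[1:,4].argmax();print(s[i],c[i])
for r in range(s[i][1],s[i][1]+s[i][3],3):
    q=np.where(l[r]==i)[0];print(r,q.min(),q.max())
E
```

```text
side vertical lean 2.432112226884272
scene vertical lean -7.2771035227004575
[219 224  15  40 368] [224.47826087 245.25543478]
224 223 224
227 221 225
230 220 227
233 220 228
236 220 228
239 219 228
242 219 228
245 219 228
248 219 228
251 219 228
254 219 229
257 221 233
260 222 232
263 225 229
```

```bash
python3 -m jog '[[[0.3,-0.5,0,0,0.2],[0.4,-0.9,0,0,0.2],[0.5,-0.9,0,0,0.2],[0.5,-0.9,0,0,0.2],[0.5,-0.9,0,0,0.2],[0.4,-0.9,0,0,0.2],[0.4,-0.9,0,0,0.2],[0.3,-0.9,0,0,0.2]]]' && python3 -m jog '[[[0,0,0,0,0.2],[0,0,0,0,0.2]]]' && python3 - <<'E'
from h import *
c=cam('wrist');cv2.imwrite('pics/w3.png',camera('wrist'));o=sensors.get_obs();print(o['ee_pos'],o['tcp_rot'])
np.save('c3.npy',c[1]);print(pix('wrist',[.627,.008,.117],c),pix('wrist',[.5695,.105,.147],c))
E
```

```text
time: 5.0
ee_pos: [0.6108, -0.0486, 0.1919]
tcp_rot: [-179.9, 0.0, 77.0]
wrist_force: [1.5, 1.6, -0.4]
opening: 0.0273
grasp_force: 24.8
time: 5.2
ee_pos: [0.6102, -0.0477, 0.1919]
tcp_rot: [-179.8, 0.0, 76.9]
wrist_force: [0.7, -0.1, -0.7]
opening: 0.027
grasp_force: 24.9
[ 0.61012215 -0.04658151  0.19240866] [-1.79860814e+02  8.23462005e-03  7.69637081e+01]
(np.float64(261.50950091303565), np.float64(130.50531718037763)) (np.float64(132.66651307031566), np.float64(-3.8155718884505916))
```

View pics/w3.png

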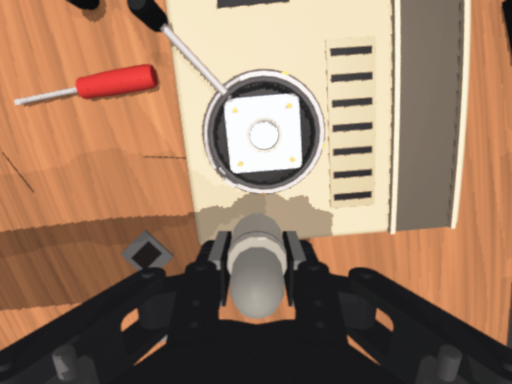

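The socket hole is at about (264,135) in the white block. The lever runs up-left to its grip at (148,12), and the held lamp fills (228–287, 215–318).

```bash
python3 - <<'E'
from h import *
im=cv2.imread('pics/w3.png');c=(camera_params('wrist'),np.load('c3.npy'))
g=cv2.cvtColor(im,cv2.COLOR_BGR2GRAY)
m=((g>190)&(im.max(2).astype(int)-im.min(2)<40)).astype(np.uint8)*255
z=np.zeros_like(m);z[85:180,215:310]=m[85:180,215:310]
ct=max(cv2.findContours(z,0,2)[0],key=cv2.contourArea);(u,v),wh,a=cv2.minAreaRect(ct);print('block',u,v,wh,a)
cir=cv2.HoughCircles(g[110:160,240:290],cv2.HOUGH_GRADIENT,1,50,param1=80,param2=10,minRadius=10,maxRadius=18);print(cir)
uh=(240+cir[0,0,0],110+cir[0,0,1])
for q in((u,v),uh): print(plane('wrist',q,.117,c))
hsv=cv2.cvtColor(im,cv2.COLOR_BGR2HSV)
lm=(hsv[...,1]<45)&(g>70)
for r in range(214,320,6):
    q=np.where(lm[r,200:320])[0]+200;print(r,q.min() if len(q) else 0,q.max() if len(q) else 0,end='; ')
T=c[1];P=np.array([.610,-.0475,.192])
for k in(-.023,-.007,.027,.057): print(k,pix('wrist',P+[0,0,k],c))
E
```

```text
block 263.3966064453125 132.75863647460938 (74.65789794921875, 74.40875244140625) 85.2363510131836
[[[23.5 23.5 13.8]]]
[0.62800436 0.00606911 0.117     ]
[0.62795847 0.00552036 0.117     ]
214 251 262; 220 240 273; 226 236 277; 232 218 295; 238 216 297; 244 214 299; 250 212 302; 256 209 304; 262 213 300; 268 216 297; 274 230 284; 280 230 283; 286 231 282; 292 231 282; 298 233 280; 304 220 293; 310 240 274; 316 249 264; -0.023 (np.float64(255.94534271190545), np.float64(228.5692298547628))
-0.007 (np.float64(255.7951846183223), np.float64(238.77366841290396))
0.027 (np.float64(255.35756241436795), np.float64(268.5292694630346))
0.057 (np.float64(254.73861240657072), np.float64(310.6555344298431))
```

```bash
python3 - <<'E'
from h import *
T=np.load('c3.npy');p=camera_params('wrist')['tool_from_camera'];print((T@np.linalg.inv(p))[:3,3])
E
python3 -m jog '[[[0.1,0.3,0,0,0.2],[0.15,0.45,0,0,0.2],[0.1,0.3,0,0,0.2],[0,0,-0.3,0,0.2],[0,0,-0.3,0,0.2],[0,0,-0.2,0,0.2],[0,0,0,0,0.2]]]'
```

```text
[ 0.61019791 -0.04766154  0.19194079]
time: 5.95
ee_pos: [0.6274, 0.0071, 0.1522]
tcp_rot: [-179.9, 0.0, 77.1]
wrist_force: [-0.5, 0.4, -0.7]
opening: 0.0272
grasp_force: 24.9
```

```bash
python3 -m jog '[[[0,-0.02,-0.1,0,0.2],[0,0,-0.1,0,0.2],[0,0,-0.04,0,0.2],[0,0,0,0,0.2]]]'; python3 -m jog '[[[0,0,-0.04,0,0.2],[0,0,-0.04,0,0.2],[0,0,0,0,0.2]]]'
```

```text
time: 6.35
ee_pos: [0.6281, 0.0048, 0.1416]
tcp_rot: [-180.0, 0.0, 77.0]
wrist_force: [-0.6, 0.9, 0.2]
opening: 0.0275
grasp_force: 24.9
time: 6.65
ee_pos: [0.6281, 0.0049, 0.1375]
tcp_rot: [-180.0, 0.0, 77.0]
wrist_force: [-0.1, 0.2, -0.7]
opening: 0.0271
grasp_force: 24.9
```

```bash
python3 -m jog '[[[0,0,-0.06,0,0.2],[0,0,-0.05,0,0.2],[0,0,0,0,0.2]]]'; python3 -m jog '[[[0,0,-0.05,0,0.2],[0,0,-0.03,0,0.2],[0,0,0,0,0.2]]]'
```

```text
time: 6.95
ee_pos: [0.628, 0.0049, 0.1317]
tcp_rot: [-180.0, 0.0, 77.0]
wrist_force: [-0.4, -0.0, -0.4]
opening: 0.027
grasp_force: 24.9
time: 7.25
ee_pos: [0.6281, 0.0049, 0.128]
tcp_rot: [-180.0, 0.0, 77.0]
wrist_force: [-0.0, 0.2, -1.2]
opening: 0.0272
grasp_force: 24.9
```

```bash
for i in 1 2 3; do python3 -m jog '[[[0,0,-0.03,0,0.2],[0,0,0,0,0.2]]]' | egrep 'pos|force'; done
```

```text
ee_pos: [0.6282, 0.0049, 0.1267]
wrist_force: [0.0, -0.7, -0.1]
grasp_force: 24.8
ee_pos: [0.6282, 0.0049, 0.1251]
wrist_force: [0.3, -0.9, -0.9]
grasp_force: 24.9
ee_pos: [0.6283, 0.0049, 0.1241]
wrist_force: [-1.8, -1.6, 2.1]
grasp_force: 25.2
```

```bash
python3 -m jog '[[[0,0,-0.01,0,0.2],[0,0,0,0,0.45],[0,0,0,0,0.6],[0,0,0,0,0.6]]]'; python3 -m jog '[[[0,0,0.3,0,0.6],[0,0,0.6,0,0.6],[0,0,0.8,0,0.6],[-0.2,-0.6,0,0,0.4],[-0.2,-0.6,0,0,0.4],[0,0,0,0,0.4]]]' && python3 - <<'E'
from h import *
c=cam('wrist');w=camera('wrist');b=camera('side');s=camera('scene');u,v=map(int,pix('wrist',[.628,.006,.15],c))
r=lambda i:cv2.resize(i,(260,390),interpolation=2)
x,y=map(int,pix('side',[.628,.006,.14]));X,Y=map(int,pix('scene',[.628,.006,.14]));print(u,v,x,y,X,Y)
q=lambda i,u,v,k:r(i[max(0,v-3*k):max(0,v-3*k)+6*k,u-2*k:u+2*k])
cv2.imwrite('pics/z4.png',np.hstack([q(w,u,v,30),q(b,x,y,13),q(s,X,Y,13)]))
E
```

```text
time: 8.25
ee_pos: [0.6281, 0.0051, 0.123]
tcp_rot: [-180.0, -0.0, 77.0]
wrist_force: [-0.7, 0.6, 0.1]
opening: 0.0513
grasp_force: 0.0
time: 8.85
ee_pos: [0.6076, -0.0577, 0.2101]
tcp_rot: [179.9, 0.0, 76.9]
wrist_force: [0.5, 0.7, -0.1]
opening: 0.0341
grasp_force: 0.0
263 118 222 178 288 199
```

View pics/z4.png

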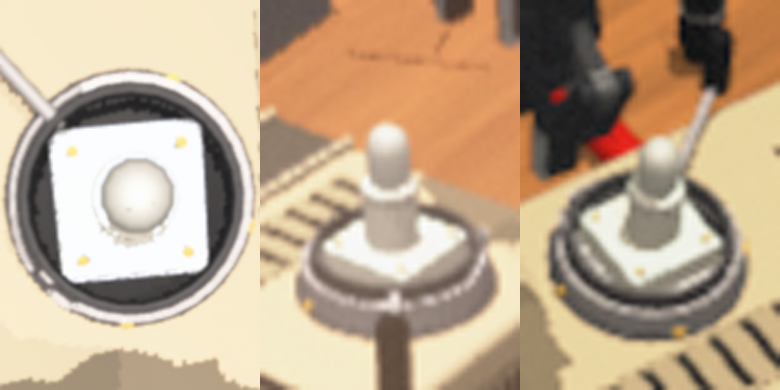

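The lamp stands upright and seated, shoulder on the ceramic face in all three views, with the lever unmoved. Next the lever: go above the grip with yaw 120.5° so the fingers straddle it along the swing direction.

```bash
python3 -m jog '[[[-0.08,0.3,0.1,0.97,0.45],[-0.08,0.37,0,0.97,0.45],[-0.08,0.37,0,0.97,0.45],[-0.08,0.37,0,0.97,0.45],[-0.09,0.37,0,0.97,0.45],[-0.09,0.37,0,0.97,0.45],[-0.09,0.37,0,0.97,0.45],[-0.09,0.37,-0.1,0.97,0.45]]]' && python3 -m jog '[[[-0.08,0.37,0,0.97,0.45],[0,0,0,0,0.45],[0,0,0,0,0.45]]]' && python3 - <<'E'
from h import *
c=cam('wrist');w=camera('wrist');o=sensors.get_obs();print(o['ee_pos'],o['tcp_rot'],o['q'][5],o['opening'])
print(pix('wrist',[.5696,.1051,.147],c),pix('wrist',[.5696,.1051,.129],c))
cv2.imwrite('pics/w5.png',w)
E
```

```text
time: 9.8
ee_pos: [0.5742, 0.0914, 0.209]
tcp_rot: [179.9, 0.0, 116.1]
wrist_force: [0.5, -0.3, 0.1]
opening: 0.0384
grasp_force: 0.0
time: 10.1
ee_pos: [0.5702, 0.1088, 0.2084]
tcp_rot: [-180.0, 0.0, 120.7]
wrist_force: [0.5, 0.3, -0.3]
opening: 0.0387
grasp_force: 0.0
[0.57029045 0.1082516  0.20838695] [-1.79999182e+02  6.54977608e-03  1.20615617e+02] 70.13546656659156 0.03845283542193197
(np.float64(254.72109958002625), np.float64(214.21426543221853)) (np.float64(254.86914878623136), np.float64(207.3183819299838))
```

View pics/w5.png

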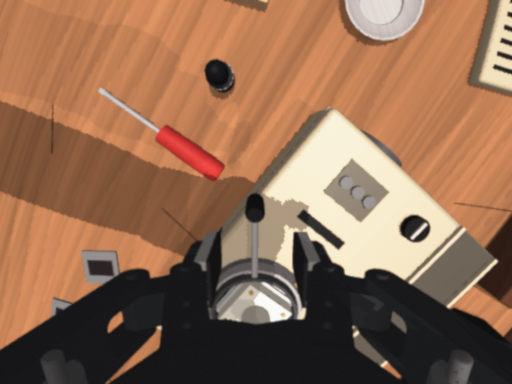

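The grip is at (255,207), as predicted and central between the fingers. Descending around it.

```bash
python3 -m jog '[[[0,-0.07,-0.4,0,0.45],[0,0,-0.5,0,0.45],[0,0,-0.4,0,0.45],[0,0,-0.3,0,0.45],[0,0,-0.2,0,0.45],[0,0,-0.06,0,0.45],[0,0,0,0,0.3]]]' 20; python3 -m jog '[[[0,0,0,0,0.3],[0,0,0,0,0.3]]]'; python3 - <<'E'
from math import *
# arc moves, units of 50mm per 4 deg step, for centre (.628,.006), r=.115
for a in range(120,230,4):
    print(a,[round(.115/.05*(f(radians(a+4))-f(radians(a))),2) for f in(cos,sin)],[round(.628+.115*cos(radians(a)),4),round(.006+.115*sin(radians(a)),4)])
E
```

```text
time: 10.85
ee_pos: [0.5703, 0.1043, 0.1155]
tcp_rot: [180.0, 0.0, 120.6]
wrist_force: [-0.1, 0.3, -0.5]
opening: 0.026
grasp_force: 0.0
time: 11.05
ee_pos: [0.5706, 0.1045, 0.1162]
tcp_rot: [179.9, 0.0, 120.7]
wrist_force: [-0.4, 0.3, -0.2]
opening: 0.0255
grasp_force: 0.0
120 [-0.14, -0.09] [0.5705, 0.1056]
124 [-0.13, -0.09] [0.5637, 0.1013]
128 [-0.12, -0.1] [0.5572, 0.0966]
132 [-0.12, -0.11] [0.551, 0.0915]
136 [-0.11, -0.12] [0.5453, 0.0859]
140 [-0.1, -0.13] [0.5399, 0.0799]
144 [-0.09, -0.13] [0.535, 0.0736]
148 [-0.08, -0.14] [0.5305, 0.0669]
152 [-0.07, -0.14] [0.5265, 0.06]
156 [-0.06, -0.15] [0.5229, 0.0528]
160 [-0.05, -0.15] [0.5199, 0.0453]
164 [-0.04, -0.16] [0.5175, 0.0377]
168 [-0.03, -0.16] [0.5155, 0.0299]
172 [-0.02, -0.16] [0.5141, 0.022]
176 [-0.01, -0.16] [0.5133, 0.014]
180 [0.01, -0.16] [0.513, 0.006]
184 [0.02, -0.16] [0.5133, -0.002]
188 [0.03, -0.16] [0.5141, -0.01]
192 [0.04, -0.16] [0.5155, -0.0179]
196 [0.05, -0.15] [0.5175, -0.0257]
200 [0.06, -0.15] [0.5199, -0.0333]
204 [0.07, -0.14] [0.5229, -0.0408]
208 [0.08, -0.14] [0.5265, -0.048]
212 [0.09, -0.13] [0.5305, -0.0549]
216 [0.1, -0.13] [0.535, -0.0616]
220 [0.11, -0.12] [0.5399, -0.0679]
224 [0.12, -0.11] [0.5453, -0.0739]
228 [0.12, -0.1] [0.551, -0.0795]
```

```bash
python3 -m jog '[[[0,0,0,0,0.23],[0,0,0,0,0.23],[-0.14,-0.09,0,0.8,0.23],[-0.13,-0.09,0,0.8,0.23],[-0.12,-0.1,0,0.8,0.23],[0,0,0,0,0.23]]]'; python3 -m jog '[[[-0.06,-0.055,0,0.4,0.23],[-0.06,-0.055,0,0.4,0.23],[0,0,0,0,0.23]]]'
```

```text
time: 11.65
ee_pos: [0.5504, 0.0901, 0.1156]
tcp_rot: [180.0, 0.0, 132.7]
wrist_force: [0.0, -0.9, 0.0]
opening: 0.0195
grasp_force: 1.3
time: 11.95
ee_pos: [0.5448, 0.0849, 0.1155]
tcp_rot: [180.0, 0.0, 136.6]
wrist_force: [0.2, 0.5, 0.7]
opening: 0.0196
grasp_force: 0.0
```

```bash
python3 -m jog '[[[-0.055,-0.06,0,0.4,0.23],[-0.055,-0.06,0,0.4,0.23],[0,0,0,0,0.23]]]'|egrep 'pos|rot|force'; python3 -m jog '[[[-0.05,-0.065,0,0.4,0.23],[-0.05,-0.065,0,0.4,0.23],[0,0,0,0,0.23]]]'|egrep 'pos|rot|force';python3 -m jog '[[[-0.045,-0.065,0,0.4,0.23],[-0.045,-0.065,0,0.4,0.23],[0,0,0,0,0.23]]]'|egrep 'pos|rot|force'
```

```text
ee_pos: [0.5391, 0.0789, 0.1153]
tcp_rot: [-180.0, -0.0, 140.6]
wrist_force: [-0.0, 0.2, -1.0]
grasp_force: 0.0
ee_pos: [0.5341, 0.0724, 0.1153]
tcp_rot: [-180.0, -0.0, 144.5]
wrist_force: [-0.2, -0.5, -0.8]
grasp_force: 0.0
ee_pos: [0.5296, 0.0659, 0.1153]
tcp_rot: [-180.0, -0.0, 148.5]
wrist_force: [-0.2, -0.2, -0.1]
grasp_force: 0.0
```

```bash
python3 -m jog '[[[-0.04,-0.07,0,0.4,0.23],[-0.04,-0.07,0,0.4,0.23],[0,0,0,0,0.23]]]'|egrep 'pos|rot|force'; python3 -m jog '[[[-0.035,-0.07,0,0.4,0.23],[-0.035,-0.07,0,0.4,0.23],[0,0,0,0,0.23]]]'|egrep 'pos|rot|force';python3 -m jog '[[[-0.03,-0.075,0,0.4,0.23],[-0.03,-0.075,0,0.4,0.23],[0,0,0,0,0.23]]]'|egrep 'pos|rot|force'
python3 - <<'E'
from h import *
b=camera('side');s=camera('scene');w=camera('wrist')
np.savez('v6.npz',b=b,s=s,w=w)
for n,i in(('side',b),('scene',s)):
    j=cv2.imread('pics/z.png')
    for z in(.117,):
        print(n,pix(n,[.628,.006,z]))
# ceramic block tracking: top height from lamp top in side/scene
for n,i in(('side',b),('scene',s)):
    u,v=map(int,pix(n,[.628,.006,.150]));hsv=cv2.cvtColor(i,cv2.COLOR_BGR2HSV)
    m=((hsv[...,1]<60)&(hsv[...,2]>120)).astype(np.uint8)
    col=m[v-35:v+30,u-4:u+5].sum(1);print(n,u,v,np.where(col>4)[0][[0,-1]]+v-35)
E
```

```text
ee_pos: [0.5256, 0.0589, 0.1153]
tcp_rot: [-180.0, -0.0, 152.5]
wrist_force: [0.1, 0.4, -0.4]
grasp_force: 0.0
ee_pos: [0.5222, 0.0519, 0.1153]
tcp_rot: [-180.0, -0.0, 156.5]
wrist_force: [-0.9, 0.4, -0.9]
grasp_force: 0.0
ee_pos: [0.5191, 0.0444, 0.1152]
tcp_rot: [-180.0, -0.0, 160.5]
wrist_force: [0.5, -0.1, 0.4]
grasp_force: 0.0
side (np.float64(222.3442174044982), np.float64(186.2966081260867))
scene (np.float64(287.8059038953871), np.float64(205.3745790259719))
side 221 174 [165 203]
scene 288 196 [188 223]
```

```bash
python3 - <<'E'
from h import *
d=np.load('v6.npz');r=lambda i:cv2.resize(i,(400,300),interpolation=2)
cv2.imwrite('pics/z6.png',np.vstack([np.hstack([r(d['b'][130:250,150:310]),r(d['s'][130:250,220:380])]),np.hstack([r(d['w']),np.zeros((300,400,3),np.uint8)])]))
E
```

```text
(no output)
```

View pics/z6.png

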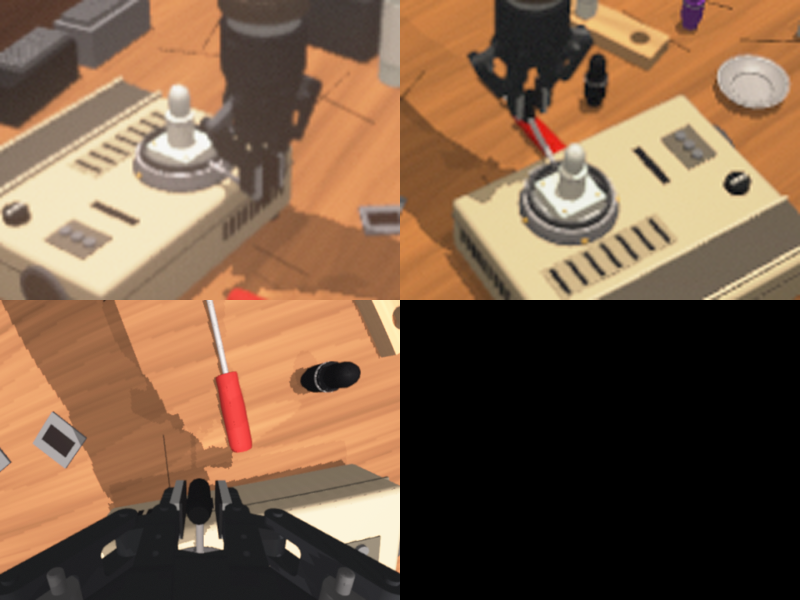

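The lever is following: the wrist view has the grip at (200,500 in the composite) between the fingers with its rod running inward, and the lamp still stands in place. Continuing by feel.

```bash
python3 -m jog '[[[-0.022,-0.08,0,0.4,0.23],[-0.02,-0.08,0,0.4,0.23],[0,0,0,0,0.23]]]'|egrep 'pos|rot|force'; python3 -m jog '[[[-0.017,-0.08,0,0.4,0.23],[-0.015,-0.08,0,0.4,0.23],[0,0,0,0,0.23]]]'|egrep 'pos|rot|force';python3 -m jog '[[[-0.01,-0.08,0,0.4,0.23],[-0.01,-0.08,0,0.4,0.23],[0,0,0,0,0.23]]]'|egrep 'pos|rot|force'
```

```text
ee_pos: [0.5171, 0.0364, 0.1153]
tcp_rot: [-180.0, -0.0, 164.6]
wrist_force: [-0.9, 0.7, -0.3]
grasp_force: 0.0
ee_pos: [0.5155, 0.0283, 0.1153]
tcp_rot: [-180.0, -0.0, 168.6]
wrist_force: [-0.4, -0.1, -0.4]
grasp_force: 0.0
ee_pos: [0.5145, 0.0204, 0.1154]
tcp_rot: [-180.0, 0.0, 172.6]
wrist_force: [-0.1, -0.1, -0.2]
grasp_force: 0.0
```

```bash
python3 -m jog '[[[-0.005,-0.08,0,0.4,0.23],[-0.004,-0.08,0,0.4,0.23],[0,0,0,0,0.23]]]'|egrep 'pos|rot|force'; python3 -m jog '[[[0,-0.08,0,0.4,0.23],[0.003,-0.08,0,0.4,0.23],[0,0,0,0,0.23]]]'|egrep 'pos|rot|force';python3 -m jog '[[[0.005,-0.08,0,0.4,0.23],[0.008,-0.08,0,0.4,0.23],[0,0,0,0,0.23]]]'|egrep 'pos|rot|force'
```

```text
ee_pos: [0.5141, 0.0126, 0.1155]
tcp_rot: [180.0, 0.0, 176.6]
wrist_force: [0.5, 0.5, -0.4]
grasp_force: 0.0
ee_pos: [0.5143, 0.0048, 0.1157]
tcp_rot: [180.0, 0.0, -179.4]
wrist_force: [0.1, 0.3, 1.8]
grasp_force: 0.5
ee_pos: [0.515, -0.0032, 0.1156]
tcp_rot: [180.0, 0.0, -175.4]
wrist_force: [-0.2, 2.6, 2.1]
grasp_force: 1.6
```

```bash
python3 -m jog '[[[0.01,-0.08,0.01,0.4,0.23],[0.012,-0.08,0.01,0.4,0.23],[0,0,0,0,0.23]]]'|egrep 'pos|rot|force'; python3 -m jog '[[[0.016,-0.08,0.01,0.4,0.23],[0.018,-0.08,0.01,0.4,0.23],[0,0,0,0,0.23]]]'|egrep 'pos|rot|force'; python3 - <<'E'
from h import *
b=camera('side');s=camera('scene')
for n,i in(('side',b),('scene',s)):
    u,v=map(int,pix(n,[.628,.006,.150]));hsv=cv2.cvtColor(i,cv2.COLOR_BGR2HSV)
    m=((hsv[...,1]<60)&(hsv[...,2]>120)).astype(np.uint8)
    col=m[v-35:v+30,u-4:u+5].sum(1);print(n,np.where(col>4)[0][[0,-1]]+v-35)
E
```

```text
ee_pos: [0.516, -0.011, 0.1166]
tcp_rot: [179.9, 0.0, -171.4]
wrist_force: [-1.4, 3.5, 2.3]
grasp_force: 1.9
ee_pos: [0.5177, -0.0194, 0.1173]
tcp_rot: [180.0, -0.0, -167.4]
wrist_force: [-0.9, 1.1, 0.0]
grasp_force: 0.6
side [163 203]
scene [187 223]
```

```bash
for k in 1 2; do python3 -m jog '[[[0.02,-0.075,0.01,0.4,0.23],[0,0,0,0,0.23]]]'|egrep 'pos|rot|force';done; python3 - <<'E'
from h import *
b=camera('side');s=camera('scene')
for n,i in(('side',b),('scene',s)):
    u,v=map(int,pix(n,[.628,.006,.150]));hsv=cv2.cvtColor(i,cv2.COLOR_BGR2HSV)
    m=((hsv[...,1]<60)&(hsv[...,2]>120)).astype(np.uint8)
    col=m[v-35:v+30,u-4:u+5].sum(1);print(n,np.where(col>4)[0][[0,-1]]+v-35)
E
```

```text
ee_pos: [0.5186, -0.0233, 0.1176]
tcp_rot: [180.0, -0.0, -165.4]
wrist_force: [-0.3, 3.5, 1.0]
grasp_force: 1.5
ee_pos: [0.5197, -0.0273, 0.1181]
tcp_rot: [-180.0, -0.0, -163.4]
wrist_force: [-0.6, 0.7, -0.1]
grasp_force: 0.0
side [162 203]
scene [187 223]
```

```bash
for k in 1 2 3 4; do python3 -m jog '[[[0.024,-0.075,0.01,0.4,0.23],[0,0,0,0,0.23]]]'|egrep 'pos|rot|force';done; python3 - <<'E'
from h import *
b=camera('side');s=camera('scene')
for n,i in(('side',b),('scene',s)):
    u,v=map(int,pix(n,[.628,.006,.150]));hsv=cv2.cvtColor(i,cv2.COLOR_BGR2HSV)
    m=((hsv[...,1]<60)&(hsv[...,2]>120)).astype(np.uint8)
    col=m[v-35:v+30,u-4:u+5].sum(1);print(n,np.where(col>4)[0][[0,-1]]+v-35)
E
```

```text
ee_pos: [0.5208, -0.0312, 0.1186]
tcp_rot: [-180.0, -0.0, -161.4]
wrist_force: [-0.7, 0.5, -0.5]
grasp_force: 0.0
ee_pos: [0.5221, -0.0348, 0.1192]
tcp_rot: [-180.0, -0.0, -159.4]
wrist_force: [-1.0, 1.0, 0.1]
grasp_force: 0.0
ee_pos: [0.5234, -0.0389, 0.1196]
tcp_rot: [-179.9, -0.0, -157.5]
wrist_force: [1.5, -3.8, -3.4]
grasp_force: 2.3
ee_pos: [0.5245, -0.0423, 0.1202]
tcp_rot: [-180.0, -0.0, -155.4]
wrist_force: [1.0, -2.5, -2.0]
grasp_force: 1.1
side [168 203]
scene [190 223]
```

```bash
for k in 1 2 3; do python3 -m jog '[[[0.032,-0.07,-0.02,0.4,0.23],[0,0,0,0,0.23]]]'|egrep 'pos|rot|force';done; python3 - <<'E'
from h import *
b=camera('side');s=camera('scene')
print([pix('side',[.628,.006,z])[1] for z in(.181,.188,.171)])
for n,i in(('side',b),('scene',s)):
    u,v=map(int,pix(n,[.628,.006,.150]));hsv=cv2.cvtColor(i,cv2.COLOR_BGR2HSV)
    m=((hsv[...,1]<60)&(hsv[...,2]>120)).astype(np.uint8)
    col=m[v-35:v+30,u-4:u+5].sum(1);print(n,np.where(col>4)[0][[0,-1]]+v-35)
E
```

```text
ee_pos: [0.526, -0.0455, 0.1192]
tcp_rot: [180.0, -0.0, -153.4]
wrist_force: [0.4, 0.1, 0.6]
grasp_force: 0.0
ee_pos: [0.5276, -0.0488, 0.1184]
tcp_rot: [180.0, 0.0, -151.4]
wrist_force: [1.1, -0.1, 0.7]
grasp_force: 0.0
ee_pos: [0.5292, -0.052, 0.1176]
tcp_rot: [179.9, 0.0, -149.4]
wrist_force: [-1.2, 3.2, 1.9]
grasp_force: 1.6
[np.float64(163.87788282464885), np.float64(161.33255805279038), np.float64(167.48159897227788)]
side [168 203]
scene [190 223]
```

The housing has dropped: lamp top at 162 px on the crest and 168 px now, a change that matches fully down, and the lever is against the stop at about 3 N. Opening and leaving upward.

```bash
python3 -m jog '[[[-0.02,0.04,0,0,0.35],[0,0,0,0,0.45],[0,0,0,0,0.45],[0,0,0.3,0,0.45],[0,0,0.6,0,0.45],[0,0,0.8,0,0.45],[-0.4,-0.6,0.3,0,0.45],[-0.4,-0.6,0,0,0.45]]]'; python3 -m jog '[[[-0.4,-0.6,0,0,0.45],[0,0,0,0,0.45],[0,0,0,0,0.45]]]'; python3 - <<'E'
from h import *
b=camera('side');s=camera('scene');r=lambda i:cv2.resize(i,(400,300),interpolation=2)
cv2.imwrite('pics/z7.png',np.hstack([r(b[140:230,160:280]),r(s[150:240,230:350])]))
E
```

```text
time: 19.3
ee_pos: [0.489, -0.1111, 0.2212]
tcp_rot: [-179.8, 0.2, -149.2]
wrist_force: [-0.6, -0.6, 0.2]
opening: 0.0386
grasp_force: 0.0
time: 19.6
ee_pos: [0.4682, -0.1412, 0.2184]
tcp_rot: [-179.9, 0.1, -149.5]
wrist_force: [0.6, 0.0, 0.2]
opening: 0.039
grasp_force: 0.0
```

View pics/z7.png

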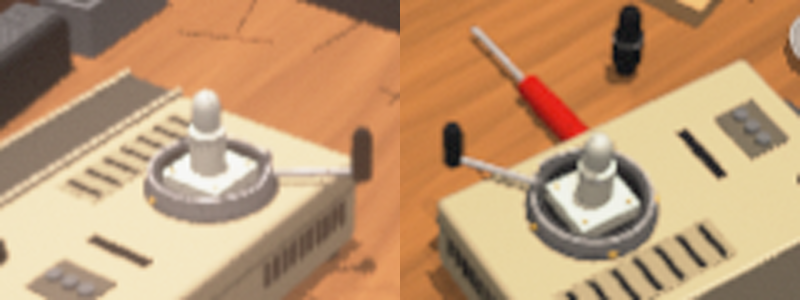

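The housing is sunk into the sleeve, the lever sits in the notch, the lamp is upright and seated, and the robot is clear. Handing in.

```bash
python3 -c "
from workcell import ticket;print(ticket.job_done())"
```

```text
the job is handed in; nothing more can be done
None
```

The job is handed in with no verdict returned: the frosted lamp is seated upright in the socket, the lever is in its low notch with the housing down, and the hand is clear at 19.6 s; the last pictures confirm this.

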